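# Clear and shut the contact grill

## Task

The contact grill has cooled and been scraped clean. Take out the scraper that was left lying under its half-open lid and lay it the right way up on the free part of the chopping board; then bring the lid down under control, without letting it drop, and press it until it snaps into its catch, without leaning hard on it once it is shut. Leave the other things on the table where they are.

Things in the scene. Friction and masses are not known exactly. Their poses are not given: they have to be found in the camera images.
- grill: Contact grill (sandwich press), black and steel, fixed to the table; base 176 mm deep (x), 200 mm wide (y). Origin: centre of the underside; x points from the front (handle side, towards the robot) to the hinge at the back, z up. Lower plate: ribbed, rib tops 66 mm above the table, 146 x 160 mm.
- lid (a joint): Hinge angle of the lid, rad: 0 is shut and caught; grows as it opens to the stop at 1.2, so it always overhangs the rear of the plate. The lid (0.55 kg) reaches 180 mm from the hinge; shut, its underside is 9 mm below and its top 33 mm above the hinge axis. The stiff hinge holds it where it is left above 0.8 rad; below about 0.6 rad its weight wins and it drops if let go.
- hinge (a point): Middle of the lid's hinge axis, at (85, 0, 75) mm in the grill's frame; the axis runs along the grill's y. The catch's tongue, 36 mm wide and 5 mm thick, sits at the middle of the lid's front edge, 184 mm from the axis, and reaches 22 mm below it when the lid is shut (it sticks out of the open lid's underside).
- handle (a point): Middle of the lid's handle, a round black bar 16 mm thick, 116 mm long along the grill's y. Moves with the lid: lid shut, it lies 220 mm in front of (grill's -x) and 16 mm above the hinge axis. The bar's axis stands 40 mm off the lid's front face, on a strut at each end.
- catch_point (a point): The catch: a sprung steel roller in the middle of the base's front face, 63 mm up; a tongue on the lid's front snaps under it. Let down gently, the lid comes to rest on the roller at about 0.06 rad; from there about 10 to 20 N straight down near its front edge or on the handle makes it snap down onto its buffers, and the catch keeps it shut.
- press_spot (a point): Point on the lid's flat steel top, 155 mm from the hinge axis and 33 mm above it when the lid is shut, on the middle line: where to press. Moves with the lid.
- buffers: Two small black rubber buffers on the base's front corners, on which the shut lid lands. Origin and axes as the grill's. More than 60 N on them counts as leaning hard on the lid.
- scraper: White plastic scraper, about 50 g, loose, lying flat on the rear of the lower plate, handle towards the hinge. Origin: on its flat underside; x runs from the blade (-x) to the handle's end (+x), z up. Handle: block 70 mm long, 24 mm wide (y), 26 mm high, centred at (5, 0, 13) mm. The blade, 76 mm wide, 5 mm thick, ends 59 mm from the origin at -x.
- board: Grey chopping board lying flat, fixed, 170 x 260 x 14 mm. Origin: centre of the underside; y is its long axis, its -y end lies away from the robot and carries the honey jar, so the free part is its +y half.
- honey: Glass jar of honey with a red lid, 65 mm across, 100 mm tall, standing on the far end of the board; stays there. Origin: centre of the underside, as for all the following.
- stopper: Black bottle stopper, 27 mm across, 65 mm tall, standing between grill and board.
- mug: White mug, 97 mm tall, front left.
- granola: Standing food pouch, orange and brown, 235 mm tall, 178 mm wide, 72 mm deep, along the right edge of the table.
- bowl: Stoneware bowl, 164 mm across, 55 mm high, front right. A wallet, keys and a spectacle case nearer the robot are fixed.

How it is judged (in metres and radians):
On the way:
1. the scraper lies flat on the board, let go (x of scraper in the frame of board between -0.075 and 0.075 m and y of scraper in the frame of board between -0.12 and 0.12 m and z of scraper in the frame of board between 0.008 and 0.024 m and angle between scraper's own z axis and vertical below 0.2 rad and linear speed of scraper below 0.03 m/s and not (contact force between the fingers and scraper above 0.1 N)), for 0.2 s.
At the end, for the whole second after the job is handed in: The lid is shut and caught (under 0.02 rad, still); the scraper lies released and at rest on the board, flat and the right way up (within 0.2 rad), its origin at the board's top (8 to 24 mm above its underside), within 75 mm of its centre across and 120 mm along (all of step 1 and value of joint lid below 0.02 rad and velocity of joint lid between -0.05 and 0.05 rad/s); the robot touches nothing.
It fails at once if the lid is let drop (closes faster than 1.5 rad/s while still more than 0.1 rad open) (velocity of joint lid below -1.5 rad/s and value of joint lid above 0.1 rad).
It fails at once if the shut lid is leaned on hard: more than 60 N on its buffers (contact force between buffers and anything else above 60 N).
It fails at once if the scraper is dropped or thrown (faster than 1.3 m/s) (linear speed of scraper above 1.3 m/s).
It fails at once if another thing on the table is moved by more than 40 mm (distance of any of honey, stopper, mug, granola, bowl from where it was at the start of the episode above 0.04 m).
It also fails if it takes over 72 s, if anything falls off the work surface, if the arm or the gripper's body presses on something with over 40 N, if the wrist force passes 120 N, or if a joint passes its speed limit or range.

## Robot

A 6-joint arm with a two-finger parallel gripper is mounted at the origin on the work surface; the furniture and walls round the work are solid. World frame = base frame: x ahead of the robot, y to its left, z up, the work surface at z = 0. Lengths are in mm, angles in degrees, forces in N, time in s.
With the tool pointing down it reaches from about 350 to 850 mm from the base axis. Payload 8.1 kg.
Tool frame: the origin (TCP) lies at the very end of the fingers, on their centre line; the grasp point (between the pads) lies r.tcp_to_grasp behind it (r.tcp_to_grasp is the distance from the TCP to the grasp point, in mm); z points along the fingers, y is the line along which they close (so a half turn about z gives the same grasp; the last joint's range is limited). The gripper opens to 85 mm and grips with 20 to 120 N. Pads are 22 mm wide; open, the fingers measure 114 mm over their backs; the gripper's body (76 mm by 85 mm) begins 54 mm behind the grasp point. The pads swing forward as they close: fully open they stand 13 mm farther back than shut.
Start: joints at [-77.601, 7.471, 85.268, -0, 87.261, -4.893], TCP at [178.364, -572.88, 231.292] pointing down, gripper open.
Joint ranges: [-169.43, 169.43], [-51.17, 129.36], [1.28, 143.12], [-76.62, 256.62], [0, 156.53], [-152.29, 152.29]. Speed limits (degrees/s): [136.94, 136.94, 159.86, 180, 180, 180].

## Interface

Orientations are given as [roll, pitch, yaw] about the fixed x, y, z axes, in that order (R = Rz(yaw) Ry(pitch) Rx(roll)).
In Python, from bench import sense, viewer, order, r gives the robot as it stands.
- The arm moves only by the tool carry_out, never from a script. Its argument "increments" is one flat list of numbers, 7 for each row, row after row: the shift along the tool's x, y, z as a fraction of full scale, then the turn, a rotation vector about the tool's x, y, z as a fraction of full scale, then the opening, from -1 (shut) to 1 (fully open). A call has exactly 10 rows; each row is the pose to reach, as a shift and turn from the pose commanded when the call began, along the tool's axes at that moment, turning the shorter way round; what a row does not reach only later rows make up. Full scale, the value 1, is 400 mm for a shift and 2 pi rad for a turn. A row lasts 1/8 s, in which the tool goes at most 62.5 mm and 10.7 degrees, less where a joint would pass 70% of its speed; a pose out of reach is approached as far as the arm can. A call with a number of a shift or a turn outside -1 to 1 is refused whole. A call with a gripper value outside its range is refused whole. The fingers move at their own pace and stop on an object; "force" is the grip in N (left out, the last holds). Time passes only in rows, so rows that repeat a pose let the fingers close, or fill a call up. It gives the time, the measured TCP pose, the force, the opening and the grip force at its end, in the units of the state.
- sense(): the state, without advancing time (a new reading comes with each control period).
- viewer.snapshot(name): name is "side" or "top"; returns the picture (480x640x3 uint8, red, green, blue); there is no depth.
- viewer.get_calibration(name): a dict with "fx", "fy", "cx", "cy" (pixels), "R" (3x3) and "t" (3): a world point X has camera coordinates R X + t. Camera axes: x right, y down, z forward; pixel columns grow to the right and rows downward; lengths in mm; the calibration is good to about 2 mm. A picture is of the moment at which its call begins. get_calibration takes no time and is no camera call.
- order.hand_in(): hands the job in; it is judged then, once.
The state is a dict: "time": time; "joint_pos": joint angles; "qd": joint speeds; "joint_efforts": joint torques, N m; "tool_pos": TCP position; "tcp_rot": TCP orientation; "ft_force": force on the tool from outside, world axes, zero at the start; "wrist_torque": the same for the moment, N m; "finger_gap": finger opening in mm; "grip_force": force on a finger pad.
Only numpy, scipy, OpenCV 4.12 (cv2) and the standard library are available. Lean on these libraries where they do the work, as an engineer would, in place of code of your own. Each camera call takes 0.05 s, during which the arm holds its last target. There are 200 camera calls.

## Working session

There is one attempt and no reset: what is moved stays moved. The work goes in short steps, Python scripts to look and compute and a tool call to move; the robot and the scene stay as the last step left them, time stands still between calls to the robot, and variables do not carry over. Pictures are saved under pics/ and viewed, at most 10 in all, crops included, and the job is handed in when it is done.

Besides the shell and the picture viewer there is one more tool, called after "Request:" as name(argument=value, ...) on one line, values as JSON. carry_out: Moves the arm, as the interface text tells. Its arguments: {"type":"object","properties":{"increments":{"type":"array"},"force":{"type":"number"}},"required":["increments"]}

```bash
ls; mkdir -p pics
python3 - <<'E'
from bench import sense, viewer, order, r
import cv2,json,numpy as np
for n in("side","top"):
    im=viewer.snapshot(n); cv2.imwrite(f"pics/{n}0.png",im[:,:,::-1])
    c=viewer.get_calibration(n); print(n,c, -np.array(c["R"]).T@np.array(c["t"]))
print(sense()); print(r.tcp_to_grasp)
E
```

```text
pics
side {'fx': 491.03551635932087, 'fy': 491.03551635932087, 'cx': 323.16648515524446, 'cy': 234.38385351431123, 'R': array([[-0.95745613, -0.28827956, -0.01313956],
       [-0.17387226,  0.61262017, -0.77101554],
       [ 0.23031758, -0.73592895, -0.63668076]]), 't': array([451.13789572, 188.46580409, 895.37100488])} [258.49403904 673.5253281  721.30330709]
top {'fx': 538.4140812997975, 'fy': 538.4140812997975, 'cx': 317.93098131141045, 'cy': 243.0954608474245, 'R': array([[-0.02892093, -0.99947385, -0.01468355],
       [-0.99536094,  0.03014422, -0.09136699],
       [ 0.09176154,  0.01197301, -0.99570903]]), 't': array([ -48.23639778,  499.08093048, 1222.17572426])} [ 383.22189804  -77.88854533 1261.8226411 ]
{'time': 0.1, 'joint_pos': array([-7.76014290e+01,  7.51180840e+00,  8.53227079e+01, -2.07726103e-04,
        8.72610408e+01, -4.89374967e+00]), 'qd': array([ 0.03757486, -0.04718414, -0.07532374, -0.01808456, -0.03428343,
       -0.04177372]), 'joint_efforts': array([ 1.87694277e-03, -5.70950961e+01, -5.01944768e+01, -2.38130033e-04,
        8.17251974e-03,  4.15429270e-05]), 'tool_pos': array([ 178.25596371, -572.39709189,  230.34179382]), 'tcp_rot': array([-1.79904774e+02, -7.94508773e-03,  1.72923242e+01]), 'ft_force': array([0.17645062, 1.12230532, 0.14142252]), 'wrist_torque': array([ 0.00205056, -0.0362609 ,  0.00929484]), 'grip_force': 0.0, 'finger_gap': 85.70234772016501}
18.700000000000003
```

View pics/side0.png

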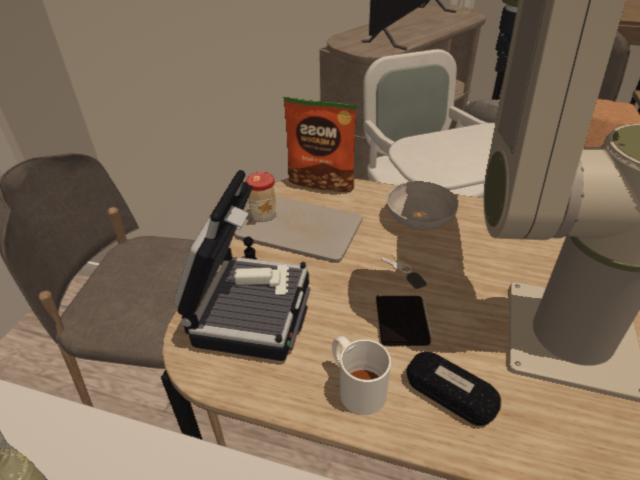

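View pics/top0.png

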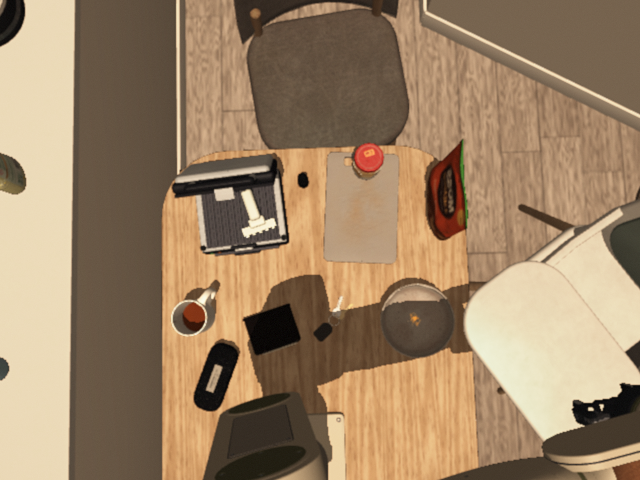

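The side view shows the grill at about (250,300), its lid open and the scraper at (262,277). In the top view the scraper's handle is at (249,205) and its blade at (258,228). The board is at (362,208), the stopper at (303,180) and the jar at (368,157).

```bash
python3 - <<'E'
import cv2,numpy as np
a=cv2.imread("pics/side0.png")[165:365,165:325]; b=cv2.imread("pics/top0.png")[145:265,165:325]
a=cv2.resize(a,None,fx=3,fy=3,interpolation=cv2.INTER_CUBIC)[:600,:380*3]
b=cv2.resize(b,None,fx=5,fy=5,interpolation=cv2.INTER_CUBIC)
cv2.imwrite("pics/sideC.png",cv2.convertScaleAbs(a,alpha=1.4,beta=20)); cv2.imwrite("pics/topC.png",cv2.convertScaleAbs(b,alpha=1.4,beta=20))
E
cat > h.py <<'E'
import numpy as np,cv2
from bench import sense, viewer, order, r
from scipy.spatial.transform import Rotation as Ro
C={n:viewer.get_calibration(n) for n in("side","top")}
def ray(n,p):
    c=C[n];R=np.array(c["R"]);t=np.array(c["t"]).ravel()
    d=R.T@np.array([(p[0]-c["cx"])/c["fx"],(p[1]-c["cy"])/c["fy"],1]);return -R.T@t,d/np.linalg.norm(d)
def plane(n,p,z):
    o,d=ray(n,p);return o+d*(z-o[2])/d[2]
def tri(ps,pt):
    (o1,d1),(o2,d2)=ray("side",ps),ray("top",pt)
    s=np.linalg.lstsq(np.c_[d1,-d2],o2-o1,rcond=None)[0];a=o1+s[0]*d1;b=o2+s[1]*d2
    return (a+b)/2,np.linalg.norm(a-b)
def proj(n,X):
    c=C[n];q=np.array(c["R"])@np.array(X,float)+np.array(c["t"]).ravel();return np.array([c["fx"]*q[0]/q[2]+c["cx"],c["fy"]*q[1]/q[2]+c["cy"]])
def snap(n,name):
    im=viewer.snapshot(n)[:,:,::-1].copy();cv2.imwrite(f"pics/{name}.png",im);return im
def inc(goal,rpy):
    """shift and turn (fractions) from the present pose to the goal"""
    s=sense();R=Ro.from_euler("xyz",s["tcp_rot"],degrees=True);G=Ro.from_euler("xyz",rpy,degrees=True)
    return np.round(R.inv().apply(np.array(goal)-s["tool_pos"])/400,4),np.round((R.inv()*G).as_rotvec()/(2*np.pi),4)
E
```

```text
(no output)
```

View pics/sideC.png

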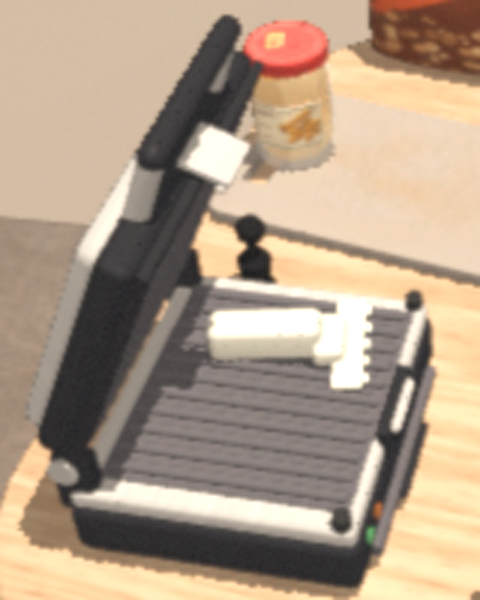

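View pics/topC.png

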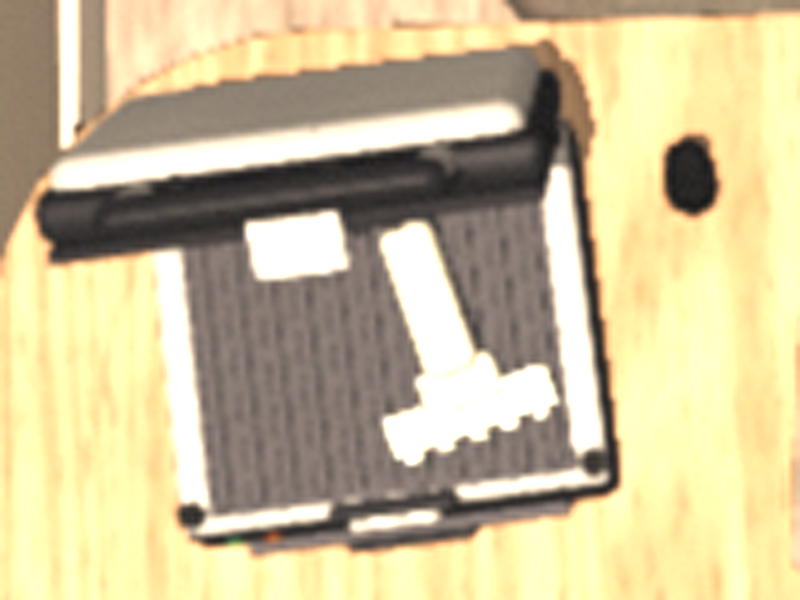

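The side crop shows the two buffers at (414,298) and (341,518), the handle's ends at (152,155) and (230,25), and the scraper's handle from (212,335) to (320,335). In the top crop the buffers are at (190,513) and (595,461), the handle's ends at (110,212) and (440,180), and the scraper's handle from (405,235) to (452,368), with the white tongue at (297,245).

Run:
```python
from h import *
S=lambda u,v:(165+u/3,165+v/3)
T=lambda u,v:(165+u/5,145+v/5)
p=lambda *a:print(a[0],*[np.round(x,1) for x in a[1:]])
L,e1=tri(S(341,518),T(190,513));Rr,e2=tri(S(414,298),T(595,461));p("buf",L,Rr,e1,e2)
hl,e1=tri(S(152,152),T(112,210));hr,e2=tri(S(228,28),T(440,180));p("handle",hl,hr,e1,e2)
ex=L-Rr; yaw=np.degrees(np.arctan2(-ex[0],ex[1]));p("grill yaw",yaw,np.linalg.norm(ex))
# scraper by mask
for n in("top","side"):
    im=cv2.imread(f"pics/{n}0.png");m=(im.min(2)>165).astype(np.uint8)
    k,lab,st,ce=cv2.connectedComponentsWithStats(m)
    for i in range(1,k):
        if st[i,4]>60 and ((n=="top" and 195<ce[i][0]<285 and 180<ce[i][1]<250) or(n=="side" and 225<ce[i][0]<300 and 250<ce[i][1]<310)):print(n,st[i],ce[i])
a=plane("top",T(402,235),92);b=plane("top",T(450,366),92);p("scr handle top",a,b,np.linalg.norm(a-b),np.degrees(np.arctan2(*(a-b)[1::-1])))
w1=plane("top",T(392,440),71);w2=plane("top",T(550,388),71);p("blade ends",w1,w2,np.linalg.norm(w1-w2))
# side view check: top-face handle corners
a=plane("side",S(212,320),92);b=plane("side",S(320,318),92);p("side top face rim",a,b)
# board
im=cv2.imread("pics/top0.png")
for q in[(329,152),(398,153),(395,263),(324,261)]:p("board",plane("top",q,14))
p("honey lid",plane("top",(368,156),100)); p("stopper",plane("top",(303,180),60))
```

```text
buf [490.7 194.2  63. ] [508.7  12.   63.1] 1.4 1.2
handle [582.8 171.  285. ] [593.6  51.2 280.5] 3.6 1.7
grill yaw 5.6 183.1
top [275 179  10  56 223] [278.96412556 207.9955157 ]
top [215 188  19  12 173] [223.89595376 193.7283237 ]
top [242 190  34  48 597] [254.58291457 217.00335008]
top [197 196   9  49 192] [200.63541667 220.38541667]
side [271 265  18  29 282] [279.91134752 278.20567376]
side [236 269  35   7 231] [252.99134199 272.02597403]
scr handle top [609.   92.8  92. ] [550.1  72.7  92. ] 62.3 18.9
blade ends [520.6 101.9  71. ] [541.8  30.9  71. ] 74.1
side top face rim [610.6  94.   92. ] [547.1  74.   92. ]
board [713.5 -95.3  14. ]
board [ 705.8 -257.8   14. ]
board [ 446.6 -239.9   14. ]
board [456.1 -75.8  14. ]
honey lid [ 679.  -179.4  100. ]
stopper [638.6 -33.8  60. ]
```

Run:
```python
from h import *
print(inc((300,-270,280),(180,0,18.7)), inc((300,-270,280),(180,-40,18.7)))
```

```text
(array([ 0.5153, -0.6316, -0.123 ]), array([-0.0003, -0.    , -0.0039])) (array([ 0.5153, -0.6316, -0.123 ]), array([ 0.0011,  0.1111, -0.0038]))
```

Request:
carry_out(increments=[0.06,-0.07,-0.014,0,0,0,1,0.12,-0.15,-0.03,0,0,0,1,0.18,-0.22,-0.043,0,0,-0.001,1,0.24,-0.3,-0.058,0,0,-0.002,1,0.3,-0.37,-0.072,0,0,-0.002,1,0.36,-0.445,-0.087,0,0,-0.003,1,0.42,-0.515,-0.1,0,0,-0.003,1,0.48,-0.59,-0.115,0,0,-0.004,1,0.515,-0.632,-0.123,0,0,-0.004,1,0.515,-0.632,-0.123,0,0,-0.004,1])

```text
time: 1.35
tool_pos: [300.4, -269.3, 280.7]
tcp_rot: [180.0, -0.0, 18.9]
ft_force: [-0.3, -0.5, 0.5]
finger_gap: 85.4
grip_force: 0.0
```

Run:
```python
from h import *
s=sense();print(s["time"],s["tool_pos"],s["tcp_rot"],s["joint_pos"])
print(inc((504,57,176),(180,-40,18.7)))
```

```text
1.35 [ 300.41642751 -269.34292538  280.65170232] [ 1.79973789e+02 -2.03690578e-02  1.88676672e+01] [-4.91768574e+01 -2.51338245e+01  1.09482132e+02  9.13567274e-03
  9.56197660e+01  2.19563771e+01]
(array([ 0.7454, -0.6076,  0.2616]), array([-1.000e-04,  1.111e-01,  5.000e-04]))
```

Request:
carry_out(increments=[0.09,-0.075,0.0,0,0.01,0,1,0.18,-0.15,0.02,0,0.025,0,1,0.27,-0.22,0.05,0,0.045,0,1,0.36,-0.295,0.08,0,0.06,0,1,0.45,-0.37,0.12,0,0.08,0,1,0.54,-0.44,0.16,0,0.1,0,1,0.63,-0.515,0.21,0,0.111,0,1,0.7,-0.57,0.245,0,0.111,0,1,0.745,-0.6075,0.2616,0,0.111,0,1,0.745,-0.6075,0.2616,0,0.111,0,1])

```text
time: 2.6
tool_pos: [503.6, 56.4, 174.3]
tcp_rot: [-180.0, -39.8, 18.8]
ft_force: [-0.7, -0.6, -0.0]
finger_gap: 85.3
grip_force: 0.0
```

Run:
```python
from h import *
s=sense();print(s["time"],s["tool_pos"],s["tcp_rot"],s["joint_pos"])
a=snap("side","side1")[120:370,150:470];b=snap("top","top1")[130:380,150:470]
cv2.imwrite("pics/m1.png",cv2.convertScaleAbs(cv2.resize(np.hstack([a,b]),None,fx=1.25,fy=1.25),alpha=1.3))
print(inc((583,84,76),(180,-40,18.7)))
```

```text
2.6 [503.58242906  56.42708212 174.32060639] [-179.96598684  -39.81788719   18.843643  ] [-14.30748313 -45.90426633 142.04288455  26.40125672  52.05839513
  46.37805292]
(array([ 0.0025, -0.0049,  0.3257]), array([-0.0001,  0.0003,  0.0001]))
```

View pics/m1.png

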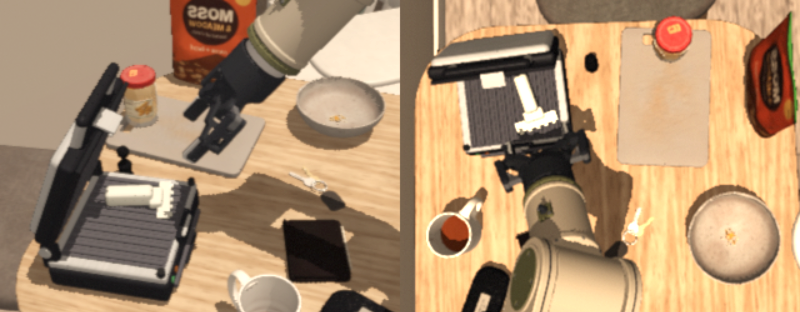

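The gripper stands in front of the scraper's axis: its fingers are at about (200,130) in the left half and (540,160) in the right half, and the scraper lies at (140,195) and (530,105). I'll go in along the tool axis.

Request:
carry_out(increments=[0,-0.001,0.04,0,0,0,1,0.001,-0.002,0.09,0,0,0,1,0.001,-0.003,0.14,0,0,0,1,0.002,-0.004,0.19,0,0,0,1,0.002,-0.005,0.23,0,0,0,1,0.0025,-0.005,0.26,0,0,0,1,0.0025,-0.005,0.285,0,0,0,1,0.0025,-0.005,0.305,0,0,0,1,0.0025,-0.005,0.318,0,0,0,1,0.0025,-0.005,0.322,0,0,0,1])

```text
time: 3.95
tool_pos: [582.6, 83.9, 77.7]
tcp_rot: [-180.0, -40.0, 18.7]
ft_force: [-0.8, -0.0, -0.5]
finger_gap: 85.2
grip_force: 0.0
```

Run:
```python
from h import *
s=sense();print(s["tool_pos"],s["joint_pos"])
a=snap("side","side2")[165:345,165:365];b=snap("top","top2")[145:265,165:365]
cv2.imwrite("pics/m2.png",cv2.convertScaleAbs(np.vstack([cv2.resize(a,None,fx=2,fy=2),cv2.resize(b,None,fx=2,fy=2)]),alpha=1.5,beta=15))
```

```text
[582.60849782  83.88512033  77.66221875] [ -6.76862856 -15.96356211 134.14495161  34.4964913   29.19105189
  38.9785466 ]
```

View pics/m2.png

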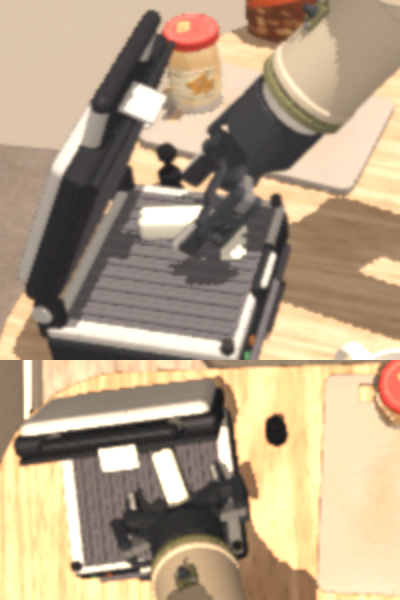

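The open fingers straddle the handle: the near finger is at (190,240) in the upper picture and the handle at (165,220). I'll close now.

Request:
carry_out(increments=[0,0,0,0,0,0,0.3,0,0,0,0,0,0,0,0,0,0,0,0,0,-0.3,0,0,0,0,0,0,-0.6,0,0,0,0,0,0,-1,0,0,0,0,0,0,-1,0,0,0,0,0,0,-1,0,0,0,0,0,0,-1,0,0,0,0,0,0,-1,0,0,0,0,0,0,-1], force=30)

```text
time: 5.3
tool_pos: [582.7, 84.3, 78.0]
tcp_rot: [180.0, -40.0, 18.7]
ft_force: [-3.6, 0.1, 5.5]
finger_gap: 23.4
grip_force: 30.5
```

Run:
```python
from h import *
for g,a in [((577,82,110),18.7),((550,72,155),18.7),((555,-40,150),0),((541,-166,110),-12)]:print(inc(g,(180,-40,a)))
```

```text
(array([ 0.0397,  0.0008, -0.071 ]), array([-0.    ,  0.0001,  0.0001]))
(array([ 0.0568,  0.0028, -0.2035]), array([-0.    ,  0.0001,  0.0001]))
(array([-0.0111,  0.272 , -0.2441]), array([-0.0334,  0.0001,  0.0399]))
(array([-0.1783,  0.5591, -0.2537]), array([-0.0549,  0.0001,  0.0654]))
```

Request:
carry_out(increments=[0.012,0,-0.02,0,0,0,-1,0.03,0,-0.05,0,0,0,-1,0.042,0,-0.08,0,0,0,-1,0.05,0.001,-0.12,0,0,0,-1,0.055,0.002,-0.165,0,0,0,-1,0.057,0.003,-0.2035,0,0,0,-1,0.05,0.04,-0.21,-0.004,0,0.005,-1,0.035,0.11,-0.22,-0.013,0,0.016,-1,0.01,0.19,-0.235,-0.023,0,0.028,-1,-0.011,0.272,-0.244,-0.0334,0,0.04,-1])

```text
time: 6.55
tool_pos: [554.6, -41.7, 149.0]
tcp_rot: [-180.0, -39.9, -0.3]
ft_force: [0.4, -0.5, -0.5]
finger_gap: 23.7
grip_force: 29.8
```

Run:
```python
from h import *
s=sense();print(s["tool_pos"],s["tcp_rot"],s["joint_pos"],s["finger_gap"])
for g,a in [((541,-166,90),-12),((541,-166,27),-12)]:print(inc(g,(180,-40,a)))
b=snap("top","top3")[130:280,165:425];a=snap("side","side3")[130:330,150:410]
cv2.imwrite("pics/m3.png",cv2.convertScaleAbs(cv2.resize(np.vstack([a,b]),None,fx=1.7,fy=1.7),alpha=1.4,beta=10))
```

```text
[554.56038687 -41.71499089 148.95359439] [-179.95555744  -39.92629571   -0.34689959] [-16.3384811  -33.03170616 137.60174076  16.8283166   37.83003077
  64.16754874] 23.723573523921274
(array([-0.1191,  0.311 ,  0.0922]), array([-0.0209,  0.0002,  0.0248]))
(array([-0.2202,  0.3111,  0.213 ]), array([-0.0209,  0.0002,  0.0248]))
```

View pics/m3.png

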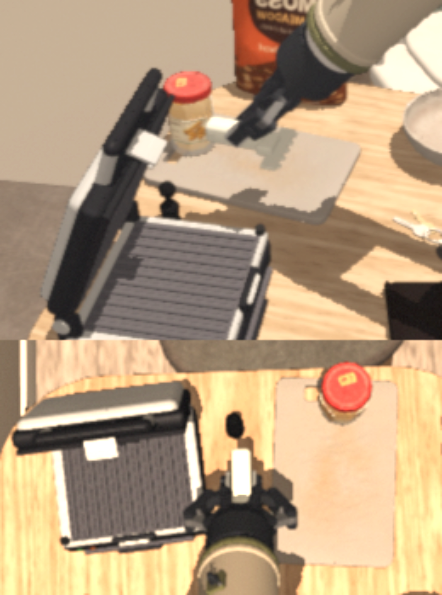

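The scraper is held at (235,130) in the upper picture and (240,475) in the lower one, with the grill plate empty. The stopper at (235,425) and the jar are untouched. Next I'll move over the board and lower it.

Request:
carry_out(increments=[-0.01,0.06,0.008,-0.004,0,0.005,-1,-0.03,0.13,0.025,-0.009,0,0.01,-1,-0.06,0.2,0.045,-0.013,0,0.016,-1,-0.09,0.27,0.07,-0.018,0,0.022,-1,-0.119,0.311,0.092,-0.021,0,0.0248,-1,-0.14,0.311,0.117,-0.021,0,0.0248,-1,-0.165,0.311,0.147,-0.021,0,0.0248,-1,-0.185,0.311,0.171,-0.021,0,0.0248,-1,-0.2,0.311,0.189,-0.021,0,0.0248,-1,-0.205,0.311,0.195,-0.021,0,0.0248,-1])

```text
time: 7.9
tool_pos: [541.6, -163.2, 35.9]
tcp_rot: [-180.0, -39.8, -11.7]
ft_force: [0.2, -1.1, -1.4]
finger_gap: 23.4
grip_force: 29.8
```

Request:
carry_out(increments=[-0.003,0,0.0035,0,0,0,-1,-0.005,0,0.006,0,0,0,-1,-0.007,0,0.0083,0,0,0,-1,-0.009,0,0.0107,0,0,0,-1,-0.01,0,0.012,0,0,0,-1,-0.011,0,0.013,0,0,0,-1,-0.012,0,0.0143,0,0,0,-1,-0.013,0,0.0155,0,0,0,-1,-0.013,0,0.0155,0,0,0,-1,-0.013,0,0.0155,0,0,0,-1])

```text
time: 9.15
tool_pos: [542.1, -164.3, 29.2]
tcp_rot: [180.0, -40.0, -11.7]
ft_force: [-0.6, 0.2, -0.3]
finger_gap: 23.6
grip_force: 29.8
```

Request:
carry_out(increments=[-0.002,0,0.0024,0,0,0,-1,-0.003,0,0.0036,0,0,0,-1,-0.004,0,0.0048,0,0,0,-1,-0.005,0,0.006,0,0,0,-1,-0.005,0,0.006,0,0,0,-1,-0.005,0,0.006,0,0,0,-1,-0.006,0,0.0072,0,0,0,-1,-0.006,0,0.0072,0,0,0,-1,-0.006,0,0.0072,0,0,0,-1,-0.006,0,0.0072,0,0,0,-1])

```text
time: 10.4
tool_pos: [542.2, -164.4, 25.5]
tcp_rot: [180.0, -40.0, -11.7]
ft_force: [0.1, -0.1, -0.4]
finger_gap: 23.4
grip_force: 29.9
```

Request:
carry_out(increments=[-0.0016,0,0.0019,0,0,0,-1,-0.0016,0,0.0019,0,0,0,-1,-0.0016,0,0.0019,0,0,0,-1,-0.0032,0,0.0038,0,0,0,-1,-0.0032,0,0.0038,0,0,0,-1,-0.0032,0,0.0038,0,0,0,-1,-0.004,0,0.0048,0,0,0,-1,-0.004,0,0.0048,0,0,0,-1,-0.004,0,0.0048,0,0,0,-1,-0.004,0,0.0048,0,0,0,-1])

```text
time: 11.65
tool_pos: [544.0, -165.3, 25.5]
tcp_rot: [179.9, -40.2, -11.7]
ft_force: [-6.9, 3.0, 16.0]
finger_gap: 23.1
grip_force: 32.1
```

Run:
```python
from h import *
b=snap("top","top4")[130:280,285:425];a=snap("side","side4")[170:300,220:400]
cv2.imwrite("pics/m4.png",cv2.convertScaleAbs(np.vstack([cv2.resize(a,(720,520))[:350],cv2.resize(b[:75],(720,250))]),alpha=1.3,beta=0))
```

```text
(no output)
```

View pics/m4.png

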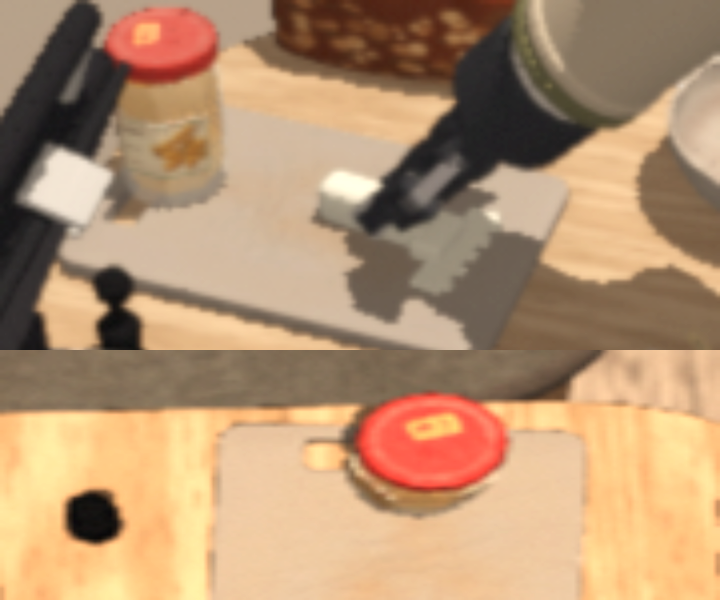

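The scraper rests flat on the board with its handle at (350,195) and its blade at (460,250), and the force confirms the contact. I'll ease the load and open.

Request:
carry_out(increments=[0.002,0,-0.0024,0,0,0,-1,0.004,0,-0.0048,0,0,0,-1,0.004,0,-0.0048,0,0,0,-0.7,0.004,0,-0.0048,0,0,0,-0.4,0.004,0,-0.0048,0,0,0,0,0.004,0,-0.0048,0,0,0,0.5,0.004,0,-0.0048,0,0,0,1,0.004,0,-0.0048,0,0,0,1,0.004,0,-0.0048,0,0,0,1,0.004,0,-0.0048,0,0,0,1])

```text
time: 13.0
tool_pos: [542.1, -164.3, 25.4]
tcp_rot: [180.0, -40.0, -11.7]
ft_force: [-0.0, -0.7, -0.1]
finger_gap: 85.3
grip_force: 0.0
```

Run:
```python
from h import *
s=sense();print(s["tool_pos"],s["joint_pos"],s["finger_gap"])
for g,rp in [((500,-155,130),(180,-40,-11.7)),((440,-60,360),(180,-20,0))]:print(inc(g,rp))
```

```text
[ 542.08932605 -164.33318132   25.42087678] [-29.26674263 -13.17609362 138.80421109  35.95817308  19.20338002
  41.94961382] 85.30668175131505
(array([ 0.0853, -0.0013, -0.2696]), array([ 0.0001,  0.0001, -0.    ]))
(array([ 0.3051, -0.2031, -0.8358]), array([ 0.0164, -0.0552, -0.0283]))
```

Run:
```python
from h import *
print(inc((450,-80,370),(180,0,20)))
```

```text
(array([ 0.3477, -0.1592, -0.8327]), array([ 0.0308, -0.1081, -0.0845]))
```

Request:
carry_out(increments=[0.02,0,-0.05,0,0,0,1,0.045,0,-0.13,0,0,0,1,0.065,0,-0.2,0,0,0,1,0.0853,-0.001,-0.27,0,0,0,1,0.12,-0.03,-0.37,0.003,-0.012,-0.01,1,0.17,-0.055,-0.47,0.009,-0.033,-0.026,1,0.22,-0.085,-0.57,0.015,-0.054,-0.042,1,0.27,-0.115,-0.67,0.021,-0.075,-0.058,1,0.31,-0.14,-0.76,0.027,-0.094,-0.074,1,0.348,-0.159,-0.833,0.031,-0.108,-0.0845,1])

```text
time: 14.25
tool_pos: [450.3, -79.8, 372.2]
tcp_rot: [-179.9, 0.1, 20.2]
ft_force: [-0.8, 0.9, -0.7]
finger_gap: 85.5
grip_force: 0.0
```

Run:
```python
from h import *
s=sense();print(s["tool_pos"],s["tcp_rot"],s["joint_pos"])
print(inc((588,111,350),(180,0,95.6)))
b=snap("top","top5");a=snap("side","side5")
cv2.imwrite("pics/m5.png",cv2.convertScaleAbs(np.vstack([cv2.resize(a[165:265,165:365],(800,400))[:,:800],cv2.resize(b[145:270,280:430],(240,200))[:, :240].repeat(1,0) if 0 else cv2.copyMakeBorder(cv2.resize(b[145:270,280:430],(240,200)),0,0,0,560,0)]),alpha=1.3))
```

```text
[450.31889007 -79.76749832 372.17563993] [-1.79938110e+02  8.38864083e-02  2.01975494e+01] [-1.64725489e+01 -1.54162898e+01  9.25624840e+01 -4.68252983e-04
  1.02958051e+02  5.33298424e+01]
(array([ 0.4878, -0.3287,  0.0551]), array([-3.000e-04,  1.000e-04, -2.095e-01]))
```

View pics/m5.png

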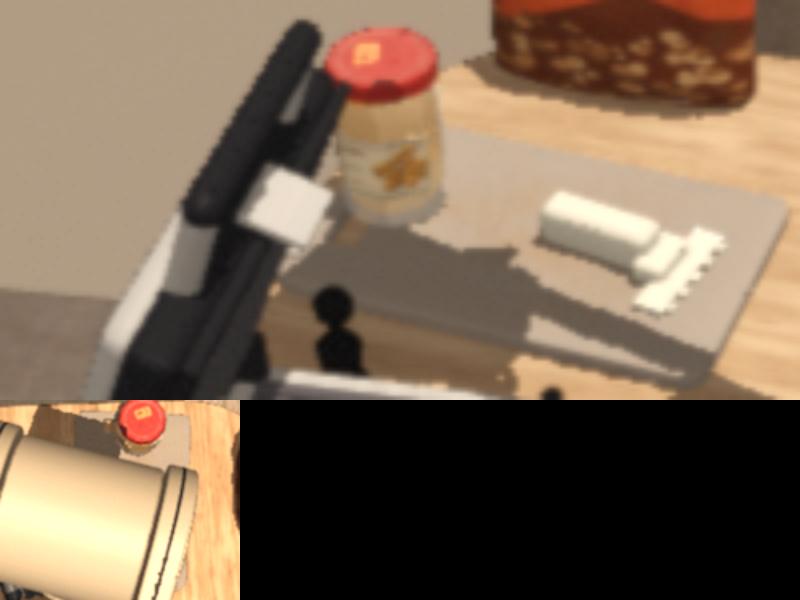

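The scraper lies flat and the right way up on the board, handle at (600,220) and blade at (680,270). The handle bar runs from (205,205) to (303,38). Next I'll go above the handle.

Request:
carry_out(increments=[0.05,-0.033,0,0,0,-0.02,1,0.11,-0.075,0.003,0,0,-0.045,1,0.17,-0.115,0.005,0,0,-0.07,1,0.23,-0.155,0.008,0,0,-0.096,1,0.29,-0.195,0.01,0,0,-0.122,1,0.35,-0.235,0.012,0,0,-0.148,0.5,0.41,-0.275,0.02,0,0,-0.174,0.3,0.46,-0.31,0.04,0,0,-0.198,0.2,0.488,-0.329,0.055,0,0,-0.2095,0.1,0.488,-0.329,0.055,0,0,-0.2095,0.1])

```text
time: 15.6
tool_pos: [587.9, 110.8, 346.4]
tcp_rot: [-179.9, -0.1, 95.4]
ft_force: [-0.8, -0.5, 0.4]
finger_gap: 47.0
grip_force: 0.0
```

Run:
```python
from h import *
s=sense();print(s["tool_pos"],s["tcp_rot"],s["joint_pos"],s["finger_gap"])
print(inc((588,111,266),(180,0,95.6)))
a=snap("side","side6")
cv2.imwrite("pics/m6.png",cv2.convertScaleAbs(cv2.resize(a[100:250,150:350],(800,600)),alpha=1.5,beta=15))
print([proj("side",q) for q in((588,111,283),(588,111,350))])
```

```text
[587.89226626 110.78777369 346.44491849] [-1.79890742e+02 -7.96487129e-02  9.54416663e+01] [5.71348432e+00 6.29900965e+00 7.46450572e+01 8.12026121e-02
 9.91648031e+01 2.84599477e-01] 47.04780110351715
(array([2.000e-04, 7.000e-04, 2.011e-01]), array([-0.0003, -0.0002, -0.0004]))
[array([228.93270313, 193.53432457]), array([222.80266465, 156.20877701])]
```

View pics/m6.png

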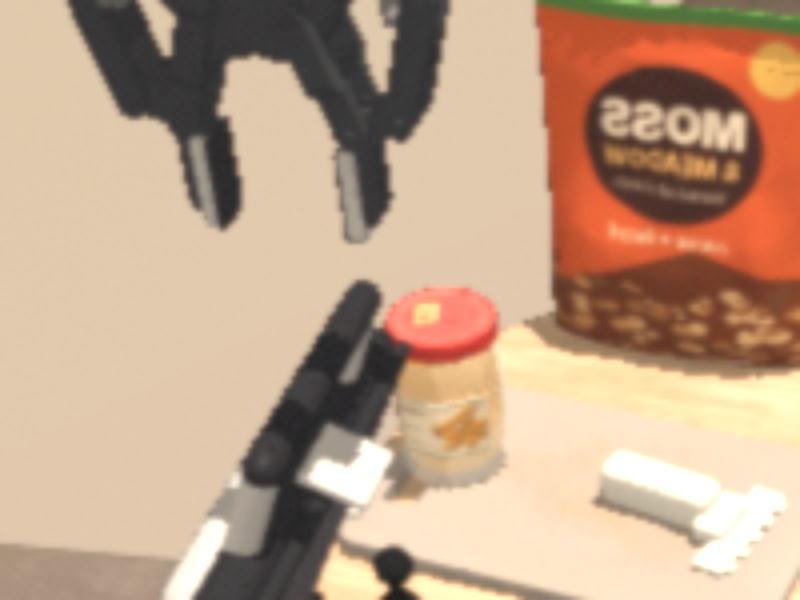

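The open fingertips, at (215,222) and (360,235), are centred over the bar's middle at (316,373), as projected. I'll descend and close gently.

Request:
carry_out(increments=[0,0.001,0.04,0,0,0,0,0,0.001,0.09,0,0,0,0,0,0.001,0.135,0,0,0,0,0,0.001,0.17,0,0,0,0,0,0.001,0.19,0,0,0,0,0,0.001,0.198,0,0,0,0,0,0.001,0.198,0,0,0,0,0,0.001,0.198,0,0,0,-0.2,0,0.001,0.198,0,0,0,-0.4,0,0.001,0.198,0,0,0,-0.5], force=30)

```text
time: 16.9
tool_pos: [588.9, 110.6, 269.5]
tcp_rot: [180.0, -0.1, 95.5]
ft_force: [-0.4, 0.2, 0.2]
finger_gap: 21.2
grip_force: 0.0
```

Request:
carry_out(increments=[0,0,0,0,0,0,-0.6,0,0,0,0,0,0,-0.7,0,0,0,0,0,0,-0.8,0,0,0,0,0,0,-1,0,0,0,0,0,0,-1,0,0,0,0,0,0,-1,0,0,0,0,0,0,-1,0,0,0,0,0,0,-1,0,0,0,0,0,0,-1,0,0,0,0,0,0,-1], force=30)

```text
time: 18.15
tool_pos: [588.8, 110.6, 269.5]
tcp_rot: [180.0, -0.1, 95.5]
ft_force: [-4.0, -0.3, 5.2]
finger_gap: 15.2
grip_force: 29.6
```

Run:
```python
import numpy as np
L=220.6;a0=70.6
f=lambda a:np.array([-(np.cos(np.radians(a))-np.cos(np.radians(a0))),np.sin(np.radians(a0))-np.sin(np.radians(a))])*L/400
A=np.r_[70.6,np.linspace(69,48,10),np.linspace(46,28,10),np.linspace(26,8,10)]
for k in range(3):
    print([list(np.round(f(a)-f(A[10*k]),4)) for a in A[10*k+1:10*k+11]])
```

```text
[[np.float64(-0.0145), np.float64(0.0053)], [np.float64(-0.0353), np.float64(0.0138)], [np.float64(-0.0557), np.float64(0.0231)], [np.float64(-0.0757), np.float64(0.0332)], [np.float64(-0.0953), np.float64(0.0442)], [np.float64(-0.1145), np.float64(0.0559)], [np.float64(-0.1331), np.float64(0.0684)], [np.float64(-0.1513), np.float64(0.0817)], [np.float64(-0.1688), np.float64(0.0957)], [np.float64(-0.1858), np.float64(0.1103)]]
[[np.float64(-0.0141), np.float64(0.0131)], [np.float64(-0.0277), np.float64(0.0267)], [np.float64(-0.0408), np.float64(0.0408)], [np.float64(-0.0534), np.float64(0.0553)], [np.float64(-0.0656), np.float64(0.0703)], [np.float64(-0.0771), np.float64(0.0857)], [np.float64(-0.0882), np.float64(0.1014)], [np.float64(-0.0987), np.float64(0.1176)], [np.float64(-0.1086), np.float64(0.1341)], [np.float64(-0.1179), np.float64(0.1509)]]
[[np.float64(-0.0087), np.float64(0.0172)], [np.float64(-0.0169), np.float64(0.0346)], [np.float64(-0.0244), np.float64(0.0523)], [np.float64(-0.0313), np.float64(0.0703)], [np.float64(-0.0376), np.float64(0.0885)], [np.float64(-0.0432), np.float64(0.1069)], [np.float64(-0.0482), np.float64(0.1255)], [np.float64(-0.0525), np.float64(0.1443)], [np.float64(-0.0562), np.float64(0.1631)], [np.float64(-0.0592), np.float64(0.1822)]]
```

Request:
carry_out(increments=[0,-0.0145,0.0053,0,0,0,-1,0,-0.0353,0.0138,0,0,0,-1,0,-0.0557,0.0231,0,0,0,-1,0,-0.0757,0.0332,0,0,0,-1,0,-0.0953,0.0442,0,0,0,-1,0,-0.1145,0.0559,0,0,0,-1,0,-0.1331,0.0684,0,0,0,-1,0,-0.1513,0.0817,0,0,0,-1,0,-0.1688,0.0957,0,0,0,-1,0,-0.1858,0.1103,0,0,0,-1], force=40)

```text
time: 19.4
tool_pos: [514.4, 103.3, 224.4]
tcp_rot: [180.0, -0.0, 95.5]
ft_force: [4.1, -2.8, -0.6]
finger_gap: 14.2
grip_force: 40.8
```

Request:
carry_out(increments=[0,-0.0141,0.0131,0,0,0,-1,0,-0.0277,0.0267,0,0,0,-1,0,-0.0408,0.0408,0,0,0,-1,0,-0.0534,0.0553,0,0,0,-1,0,-0.0656,0.0703,0,0,0,-1,0,-0.0771,0.0857,0,0,0,-1,0,-0.0882,0.1014,0,0,0,-1,0,-0.0987,0.1176,0,0,0,-1,0,-0.1086,0.1341,0,0,0,-1,0,-0.1179,0.1509,0,0,0,-1])

```text
time: 20.65
tool_pos: [467.5, 99.0, 164.2]
tcp_rot: [180.0, -0.1, 95.5]
ft_force: [1.1, -4.1, 0.8]
finger_gap: 14.7
grip_force: 41.6
```

Request:
carry_out(increments=[0,-0.0087,0.0172,0,0,0,-1,0,-0.0169,0.0346,0,0,0,-1,0,-0.0244,0.0523,0,0,0,-1,0,-0.0313,0.0703,0,0,0,-1,0,-0.0376,0.0885,0,0,0,-1,0,-0.0432,0.1069,0,0,0,-1,0,-0.0482,0.1255,0,0,0,-1,0,-0.0525,0.1443,0,0,0,-1,0,-0.0562,0.1631,0,0,0,-1,0,-0.0592,0.1822,0,0,0,-1])

```text
time: 21.9
tool_pos: [443.8, 96.7, 91.1]
tcp_rot: [-180.0, -0.0, 95.5]
ft_force: [-0.8, -6.3, 1.9]
finger_gap: 14.1
grip_force: 44.3
```

Request:
carry_out(increments=[0,0,0.002,0,0,0,-1,0,0,0.004,0,0,0,-1,0,-0.001,0.006,0,0,0,-1,0,-0.001,0.008,0,0,0,-1,0,-0.001,0.01,0,0,0,-1,0,-0.001,0.01,0,0,0,-1,0,-0.001,0.01,0,0,0,-1,0,-0.001,0.01,0,0,0,-1,0,-0.001,0.01,0,0,0,-1,0,-0.001,0.01,0,0,0,-1])

```text
time: 23.15
tool_pos: [443.1, 96.7, 87.0]
tcp_rot: [-179.9, -0.0, 95.5]
ft_force: [-0.4, -5.3, -0.5]
finger_gap: 14.3
grip_force: 43.8
```

Request:
carry_out(increments=[0,0,0.002,0,0,0,-1,0,0,0.004,0,0,0,-1,0,0,0.006,0,0,0,-1,0,0,0.008,0,0,0,-1,0,0,0.01,0,0,0,-1,0,0,0.01,0,0,0,-1,0,0,0.01,0,0,0,-1,0,0,0.01,0,0,0,-1,0,0,0.01,0,0,0,-1,0,0,0.01,0,0,0,-1])

```text
time: 24.4
tool_pos: [442.7, 96.6, 83.5]
tcp_rot: [-179.9, -0.0, 95.5]
ft_force: [-5.8, -6.4, 7.2]
finger_gap: 14.2
grip_force: 44.6
```

Contact with the roller is building. I'll press in small steps.

Request:
carry_out(increments=[0,0,0.002,0,0,0,-1,0,0,0.004,0,0,0,-1,0,0,0.005,0,0,0,-1,0,0,0.006,0,0,0,-1,0,0,0.007,0,0,0,-1,0,0,0.007,0,0,0,-1,0,0,0.007,0,0,0,-1,0,0,0.007,0,0,0,-1,0,0,0.007,0,0,0,-1,0,0,0.007,0,0,0,-1])

```text
time: 25.65
tool_pos: [442.3, 96.7, 80.1]
tcp_rot: [-179.8, -0.0, 95.5]
ft_force: [-3.6, -5.6, 3.6]
finger_gap: 14.1
grip_force: 44.4
```

Request:
carry_out(increments=[0,0,0.002,0,0,0,-1,0,0,0.004,0,0,0,-1,0,0,0.005,0,0,0,-1,0,0,0.006,0,0,0,-1,0,0,0.007,0,0,0,-1,0,0,0.007,0,0,0,-1,0,0,0.007,0,0,0,-1,0,0,0.007,0,0,0,-1,0,0,0.007,0,0,0,-1,0,0,0.007,0,0,0,-1])

```text
time: 26.9
tool_pos: [442.0, 96.7, 77.0]
tcp_rot: [-179.8, -0.0, 95.5]
ft_force: [-4.1, -6.4, 1.6]
finger_gap: 14.4
grip_force: 44.3
```

Request:
carry_out(increments=[0,0,0.002,0,0,0,-1,0,0,0.004,0,0,0,-1,0,0,0.005,0,0,0,-1,0,0,0.006,0,0,0,-1,0,0,0.007,0,0,0,-1,0,0,0.007,0,0,0,-1,0,0,0.007,0,0,0,-1,0,0,0.007,0,0,0,-1,0,0,0.007,0,0,0,-1,0,0,0.007,0,0,0,-1])

```text
time: 28.15
tool_pos: [441.8, 96.7, 74.0]
tcp_rot: [-179.8, -0.0, 95.5]
ft_force: [-5.1, -6.7, 0.6]
finger_gap: 14.5
grip_force: 44.2
```

Run:
```python
from h import *
a=snap("side","side7");g=cv2.cvtColor(a,cv2.COLOR_BGR2GRAY)
for o in(35,46):
  x,y=441.8-.098*o,96.7+.995*o
  print([ (z,int(cv2.getRectSubPix(g,(1,1),tuple(map(float,proj("side",(x,y,z)))))[0,0])) for z in range(50,124,3)])
# buffer marks / lid top front edge: walk along lid top middle off-centre line, z if shut =108
for z in (98,108,118):
  print(z,[int(cv2.getRectSubPix(g,(1,1),tuple(map(float,proj("side",(661-.995*s-.098*70,119-.098*s+.995*70,z)))))[0,0]) for s in range(140,200,5)])
```

```text
[(50, 69), (53, 63), (56, 44), (59, 30), (62, 29), (65, 30), (68, 31), (71, 31), (74, 31), (77, 31), (80, 29), (83, 20), (86, 16), (89, 16), (92, 17), (95, 16), (98, 16), (101, 15), (104, 16), (107, 23), (110, 29), (113, 29), (116, 24), (119, 21), (122, 19)]
[(50, 117), (53, 84), (56, 73), (59, 71), (62, 67), (65, 49), (68, 30), (71, 26), (74, 30), (77, 34), (80, 38), (83, 35), (86, 33), (89, 33), (92, 32), (95, 23), (98, 16), (101, 16), (104, 15), (107, 15), (110, 17), (113, 15), (116, 17), (119, 26), (122, 31)]
98 [168, 167, 168, 169, 168, 163, 156, 78, 68, 124, 122, 120]
108 [168, 168, 167, 168, 169, 168, 162, 141, 158, 166, 164, 166]
118 [171, 169, 168, 169, 169, 169, 165, 160, 92, 22, 29, 87]
```

Request:
carry_out(increments=[0,0,0.002,0,0,0,-1,0,0,0.004,0,0,0,-1,0,0,0.005,0,0,0,-1,0,0,0.006,0,0,0,-1,0,0,0.007,0,0,0,-1,0,0,0.007,0,0,0,-1,0,0,0.007,0,0,0,-1,0,0,0.007,0,0,0,-1,0,0,0.007,0,0,0,-1,0,0,0.007,0,0,0,-1])

```text
time: 29.45
tool_pos: [441.6, 96.6, 72.1]
tcp_rot: [-179.7, -0.0, 95.5]
ft_force: [-10.5, -8.2, 11.4]
finger_gap: 14.4
grip_force: 45.7
```

Request:
carry_out(increments=[0,0,0.002,0,0,0,-1,0,0,0.004,0,0,0,-1,0,0,0.005,0,0,0,-1,0,0,0.006,0,0,0,-1,0,0,0.007,0,0,0,-1,0,0,0.007,0,0,0,-1,0,0,0.007,0,0,0,-1,0,0,0.007,0,0,0,-1,0,0,0.007,0,0,0,-1,0,0,0.007,0,0,0,-1])

```text
time: 30.7
tool_pos: [441.7, 96.6, 71.5]
tcp_rot: [-179.7, -0.0, 95.5]
ft_force: [-23.4, -9.9, 37.0]
finger_gap: 14.5
grip_force: 48.6
```

Request:
carry_out(increments=[0,0,-0.003,0,0,0,-1,0,0,-0.006,0,0,0,-1,0,0,-0.009,0,0,0,-1,0,0,-0.011,0,0,0,-1,0,0,-0.012,0,0,0,-1,0,0,-0.012,0,0,0,-1,0,0,-0.012,0,0,0,-1,0,0,-0.012,0,0,0,-1,0,0,-0.012,0,0,0,-1,0,0,-0.012,0,0,0,-1])

```text
time: 31.95
tool_pos: [441.6, 96.6, 72.6]
tcp_rot: [-179.7, -0.0, 95.5]
ft_force: [-0.5, -5.8, -5.3]
finger_gap: 14.5
grip_force: 44.1
```

Request:
carry_out(increments=[0,0,0.0015,0,0,0,-1,0,0,0.0015,0,0,0,-0.5,0,0,0.0015,0,0,0,-0.35,0,0,0.0015,0,0,0,-0.35,0,0,0.0015,0,0,0,-0.35,0,0,-0.03,0,0,0,-0.35,0,0,-0.1,0,0,0,-0.35,0,0,-0.2,0,0,0,-0.35,0,0,-0.35,0,0,0,-0.35,0,0,-0.4,0,0,0,-0.35])

```text
time: 33.2
tool_pos: [445.8, 97.0, 240.3]
tcp_rot: [179.6, -0.1, 95.5]
ft_force: [0.1, 0.1, -0.2]
finger_gap: 27.6
grip_force: 0.0
```

Run:
```python
from h import *
s=sense();print(s["time"],s["tool_pos"],s["finger_gap"])
a=snap("side","side8");g=cv2.cvtColor(a,cv2.COLOR_BGR2GRAY)
hit=lambda s,n,y,th:(661-.995*(s*np.cos(th)-n*np.sin(th))-.098*y,119-.098*(s*np.cos(th)-n*np.sin(th))+.995*y,75+s*np.sin(th)+n*np.cos(th))
# bar profile off the middle (y=+-30): along the vertical, for lid angles
for y in(40,-40):
  print([(z,int(cv2.getRectSubPix(g,(1,1),tuple(map(float,proj("side",(661-.995*220-.098*y,119-.098*220+.995*y,z)))))[0,0])) for z in range(61,124,3)])
sc=(a.min(2)>165).astype(np.uint8);k,l,st,ce=cv2.connectedComponentsWithStats(sc)
print([(st[i],ce[i]) for i in range(1,k) if st[i,4]>80 and 250<ce[i][0]<370 and 190<ce[i][1]<270])
b=snap("side","x");print(np.abs(b.astype(int)-a).max())
```

```text
33.2 [445.75915027  97.01438527 240.28390046] 27.62935924654952
[(61, 44), (64, 28), (67, 29), (70, 32), (73, 36), (76, 34), (79, 32), (82, 30), (85, 32), (88, 33), (91, 25), (94, 16), (97, 15), (100, 16), (103, 16), (106, 16), (109, 17), (112, 19), (115, 24), (118, 32), (121, 40)]
[(61, 36), (64, 33), (67, 31), (70, 32), (73, 32), (76, 32), (79, 33), (82, 33), (85, 31), (88, 32), (91, 32), (94, 31), (97, 31), (100, 31), (103, 31), (106, 31), (109, 46), (112, 83), (115, 117), (118, 137), (121, 143)]
[(array([325, 222,  20,  20, 101], dtype=int32), array([334.68316832, 232.22772277]))]
84
```

```bash
python3 -c "
from bench import order
print(order.hand_in())"
```

```text
the job is handed in; nothing more can be done
None
```

I laid the scraper flat and the right way up on the free part of the board and lowered the lid by its handle. I then pressed it shut (37 N on the handle) and handed the job in. The hand-in returned no verdict, and that the lid caught is read from forces and arm travel, not seen in a picture.

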